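Free the pinned extruder die and rack the dies

ROBOT

A 6-joint arm with a two-finger parallel gripper is mounted at the origin on the work surface. World frame = base frame: x ahead of the robot, y to its left, z up, the work surface at z = 0. Lengths are in mm, angles in rad, forces in N, time in s.
With the tool pointing down it reaches from about 275 to 825 mm from the base axis. Payload 5.2 kg.
Tool frame: the origin (TCP) lies at the very end of the fingers, on their centre line; the grasp point (between the pads) lies 19 mm behind it; z points along the fingers, y is the line along which they close (so a half turn about z gives the same grasp; the last joint's range is limited). The gripper opens to 93 mm and grips with 3 to 60 N. Pads are 15 mm wide; open, the fingers measure 128 mm over their backs; the gripper's body (75 mm by 188 mm) begins 65 mm behind the grasp point.
Start: joints at [-1.328, 0.259, 1.535, -0, 1.348, -0.203], TCP at [237.169, -496.242, 218.653] pointing down, gripper open.
Joint ranges: [-3.14, 3.14], [-0.91, 2.08], [0.19, 2.58], [-1.22, 4.36], [0.22, 2.71], [-3.12, 3.12]. Speed limits (rad/s): [2.57, 2.57, 3.14, 3.14, 3.14, 3.14].

INTERFACE

Orientations are given as [roll, pitch, yaw] about the fixed x, y, z axes, in that order (R = Rz(yaw) Ry(pitch) Rx(roll)).
In Python, from bench import robot gives the robot as it stands. The module is installed in compiled form; this text tells all that it offers. Calls block until the motion is done:
- robot.move_ptp(position, orientation): joint-space move of the TCP to a pose.
- robot.move_linear(position, ori=None, speed=150, f_stop=None): straight line of the TCP; ori=None keeps the orientation; speed is the mean speed in mm/s. With f_stop (N) it stops when the force on the tool has changed by that much, and returns True; else False.
- robot.move_j(angles): joint-space move.
- robot.move_gripper(opening): opening from 0.0 (shut) to 1.0 (fully open); the grip force is fixed at half the most; returns when the fingers have stopped.
- robot.sleep(seconds).
- robot.inverse_kinematics(position, orientation): joint angles nearest the present ones, or None.
- robot.get_image(name): name is "scene" or "top" or "wrist"; returns a dict with "img" (420x560x3 uint8, blue, green, red), "fovy" (degrees; the focal length in pixels is half the picture's height over the tangent of half this angle, whatever the lens; pixels are square), "cx", "cy" (the principal point, pixels), "eye" and "orientation" of the camera in the world. Camera axes: x right, y down, z forward; pixel columns grow to the right and rows downward; lengths in mm; the calibration is good to about 2 mm. A picture is of the moment at which its call begins. There is no depth.
A pose or a line that the arm cannot do raises robot.MotionError and nothing moves.
- robot.hand_in(): hands the job in; it is judged then, once.
Readings, each from a call of its own:
- robot.current_t(): time.
- robot.current_qpos(): joint angles.
- robot.current_joint_vel(): joint speeds.
- robot.current_joint_efforts(): joint torques, N m.
- robot.current_tcp_pos(): TCP position.
- robot.current_eef_rot(): TCP orientation.
- robot.current_contact_force(): force on the tool from outside, world axes, zero at the start.
- robot.current_ft_torque(): the same for the moment, N m.
- robot.current_gripper_width(): opening from 0.0 (shut) to 1.0 (fully open).
- robot.current_finger_force(): force on a finger pad.
Only numpy, scipy, OpenCV 4.12 (cv2) and the standard library are available. Lean on these libraries where they do the work, as an engineer would, in place of code of your own. Each camera call takes 0.05 s, during which the arm holds its last target. There are 200 camera calls.

TASK

Put the clay extruder's dies away. Set the yellow catch tray on the bench close behind the extruder's die gate, lengthwise under the hole where its locking pin comes out, drive the pin right through with the pin punch so that it ends in the tray, and lift out the freed die. Stand that die and every die from the drainer upright on its long bottom edge in the rack, one to a slot and fully down, lay the punch back in its rest, and leave the pin in the tray and the pot, tub, bowl, bottle, jar and tiles undisturbed.

Things in the scene. Friction and masses are not known exactly. Their poses are not given: they have to be found in the camera images.
- extruder: Bench clay extruder, fixed. Origin on the bench (z 0) under the middle of its blue die gate; x = the way the pin is driven out (away from the robot), y left. Gate: x -18 to 18, y -56 to 56, 60 mm high, with a 12 mm wide channel across it (x -6 to 6) where the die stands on a sill 12 mm above the bench. Barrel: 56 mm diameter, axis at y -24, z 42, from x 18; handles to x 325, z 127.
- pin_entry (a point): Centre of the bore's near mouth on the gate's front face (extruder frame -18, 36, 36 mm), axes as the extruder's. The bore, 12 mm wide, runs 36 mm along x through the front cheek, the die's hole and the back cheek to pin_exit. A spring plunger in the back cheek grips the pin: pushing it takes about 5 to 10 N until it is nearly out.
- pin_exit (a point): Centre of the bore's far mouth on the gate's back face (extruder frame 18, 36, 36 mm), axes as the extruder's. The pin drops just beyond it. A punch tip that goes 3 to 4 mm past this mouth has pushed the pin right out.
- pin: Brass locking pin, 10 mm diameter, 52 mm long, 40 g; origin at its centre, x along it. At the start it lies in the bore, standing out 8 mm at either end, axis about 35 mm above the bench. While it is in the gate only the punch may push it, not the fingers.
- punch: Pin punch, 148 mm long, 100 g: red round body 12 mm in diameter from x -45 to 45 mm, short cone, then a steel tip 6 mm in diameter and 50 mm long ending at x = 103 mm. Origin on its axis at the middle of the red body, x towards the tip. Grip the red body at its middle.
- rest: Fixed wooden punch rest; origin under its middle on the bench, x along the punch (tip to +x). Base 110 x 44 x 8 mm with two V yokes 8 mm thick at x = -34 and 34 mm, 52 mm high, 60 mm of free space between them for the fingers. The punch lies in the yokes, axis 43 mm above the bench, the middle of its red body midway between them (within 25 mm).
- tray: Yellow catch tray, 90 (x) x 52 mm (y), 0.2 kg; walls 3 mm thick, 20 mm high, the -x one 8 mm. Origin under its middle. On its +y side a black upright grip 36 mm long, 10 mm thick (y 26 to 36), 52 mm high. Its place: low wall to the gate, middle about 66 mm beyond the gate's middle, straight below the line of the bore. Slide it in: lowered there it hits the pin.
- rack: Fixed wooden die rack, 236 (x) x 84 (y) x 40 mm high; origin under its middle on the bench. Five slots, open at the ends, run along y at x = -92, -46, 0, 46, 92 mm, each 12 mm wide, floor 8 mm above the bench (32 mm deep). A die stands in a slot with its bottom edge along y, middle over the rack's middle line (within 30 mm); it may lean a few degrees.
- drainer: Fixed white drip drainer, 236 (x) x 130 mm (y), base 10 mm thick; origin under its middle on the bench. Four places at x = -86, -30, 26, 82 mm, some empty, where a die leans back 0.38 rad with its top towards +x, against an 8 mm steel bar about 50 mm high, its foot behind a lip 19 mm high.
- die_a: Aluminium extruder die (one round 30 mm opening; at the start pinned in the extruder's gate). Plate 8 mm thick (x), lower part 100 mm wide (y) and 58 mm high, above it a grip tab 50 mm wide up to 100 mm high (z), to be pinched across the thickness from above; about 0.16 kg. Origin: middle of the bottom edge, z up the plate, x its normal. Beside the openings a 16 mm pin hole at y 36, z 24 mm.
- die_b: Aluminium extruder die (one square opening; absent or leaning in the drainer). Plate 8 mm thick (x), lower part 100 mm wide (y) and 58 mm high, above it a grip tab 50 mm wide up to 100 mm high (z), to be pinched across the thickness from above; about 0.16 kg. Origin: middle of the bottom edge, z up the plate, x its normal. Beside the openings a 16 mm pin hole at y 36, z 24 mm.
- die_c: Aluminium extruder die (one long slot; absent or leaning in the drainer). Plate 8 mm thick (x), lower part 100 mm wide (y) and 58 mm high, above it a grip tab 50 mm wide up to 100 mm high (z), to be pinched across the thickness from above; about 0.16 kg. Origin: middle of the bottom edge, z up the plate, x its normal. Beside the openings a 16 mm pin hole at y 36, z 24 mm.
- die_d: Aluminium extruder die (two round openings; absent or leaning in the drainer). Plate 8 mm thick (x), lower part 100 mm wide (y) and 58 mm high, above it a grip tab 50 mm wide up to 100 mm high (z), to be pinched across the thickness from above; about 0.16 kg. Origin: middle of the bottom edge, z up the plate, x its normal. Beside the openings a 16 mm pin hole at y 36, z 24 mm.
- die_e: Aluminium extruder die (three small round openings; absent or leaning in the drainer). Plate 8 mm thick (x), lower part 100 mm wide (y) and 58 mm high, above it a grip tab 50 mm wide up to 100 mm high (z), to be pinched across the thickness from above; about 0.16 kg. Origin: middle of the bottom edge, z up the plate, x its normal. Beside the openings a 16 mm pin hole at y 36, z 24 mm.
- pot: Bystander, leave alone: white handleless cup, 90 mm across, 85 mm high; origin under its middle.
- tub: Bystander, leave alone: white plastic tub, 100 mm across, 60 mm high; origin under its middle.
- glaze: Bystander, leave alone: blue bottle, 52 mm across, 110 mm high; origin under its middle.
- slipjar: Bystander, leave alone: amber jar, 60 mm across, 70 mm high; origin under its middle.
- tiles: Bystander, leave alone: stack of terracotta tiles, 100 x 100 x 40 mm; origin under its middle.
- bowl: Bystander, leave alone: blue bowl, 120 mm across, 50 mm high; origin under its middle.

How it is judged (in metres and radians):
On the way, in this order (a step that is already met when the one before it is completed fails the run):
1. the tray stands flat on the bench, lengthwise under the hole where the pin comes out (x of pin_exit in the frame of tray between -0.075 and -0.025 m and y of pin_exit in the frame of tray between -0.021 and 0.021 m and height (world z) of tray below 0.006 m and angle between tray's own z axis and vertical below 0.08 rad and angle between the x axis of tray and the x axis of extruder, either way round below 0.35 rad), for 0.2 s.
2. with the tray there, the punch pushes the pin (all of step 1 and contact force between punch and pin above 2 N).
3. the pin is out of the gate and lies in the tray (x of pin in the frame of tray between -0.045 and 0.045 m and y of pin in the frame of tray between -0.026 and 0.026 m and z of pin in the frame of tray between 0 and 0.03 m), for 0.2 s.
At the end, for the whole second after the job is handed in: Every die present stands at rest in a rack slot, bottom edge within 5 mm of the slot floor, within 30 mm of the rack middle endways, leaning under 0.22 rad; the pin rests in the tray, flat on the bench; the punch lies in both yokes, within 25 mm of the middle (all of step 3 and z of die_a in the frame of rack between 0.004 and 0.014 m and x of die_a in the frame of rack between -0.105 and 0.105 m and y of die_a in the frame of rack between -0.03 and 0.03 m and angle between each of die_a, die_b, die_c, die_d, die_e's own z axis and vertical below 0.22 rad and linear speed of each of die_a, die_b, die_c, die_d, die_e, pin, punch below 0.02 m/s and z of die_b in the frame of rack between 0.004 and 0.014 m and x of die_b in the frame of rack between -0.105 and 0.105 m and y of die_b in the frame of rack between -0.03 and 0.03 m and z of die_c in the frame of rack between 0.004 and 0.014 m and x of die_c in the frame of rack between -0.105 and 0.105 m and y of die_c in the frame of rack between -0.03 and 0.03 m and z of die_d in the frame of rack between 0.004 and 0.014 m and x of die_d in the frame of rack between -0.105 and 0.105 m and y of die_d in the frame of rack between -0.03 and 0.03 m and z of die_e in the frame of rack between 0.004 and 0.014 m and x of die_e in the frame of rack between -0.105 and 0.105 m and y of die_e in the frame of rack between -0.03 and 0.03 m and height (world z) of tray below 0.006 m and angle between tray's own z axis and vertical below 0.08 rad and z of punch in the frame of rest between 0.036 and 0.049 m and x of punch in the frame of rest between -0.025 and 0.025 m and y of punch in the frame of rest between -0.01 and 0.01 m and angle between the x axis of punch and the x axis of rest, either way round below 0.1 rad); the robot touches nothing.
It fails at once if the fingers push on the pin while it is in the gate (contact force between the fingers and pin above 1 N and distance between pin and pin_exit below 0.025 m and height (world z) of pin above 0.03 m).
It fails at once if a pot, tub, bowl, bottle, jar or the tiles are pushed more than 4 cm or knocked over (distance of any of pot, tub, glaze, slipjar, tiles, bowl from where it was at the start of the episode above 0.04 m or angle between any of pot, tub, glaze, slipjar, tiles, bowl's own z axis and vertical above 0.5 rad).
Of die_b, die_c, die_d, die_e only 2 to 4 are there at a start; the rules pass over those that are not, and their reading is None.
At some moment in a run one of tray may be knocked a few centimetres aside while the robot is not near it.
It also fails if it takes over 210 s, if anything falls off the work surface, if the arm or the gripper's body presses on something with over 40 N, if the wrist force passes 120 N, or if a joint passes its speed limit or range.

## Working session

There is one attempt and no reset: what is moved stays moved. The work goes in short steps, each a Python script; the robot and the scene stay as the last script left them, time stands still between calls to the robot, and variables do not carry over. Pictures are saved under pics/ and viewed, at most 14 in all, crops included, and the job is handed in when it is done.

```bash
mkdir -p pics; ls
cat > h.py <<'E'
import numpy as np, cv2
from bench import robot
from scipy.spatial.transform import Rotation as R
def snap(name,fn=None):
    d=robot.get_image(name)
    if fn: cv2.imwrite('pics/'+fn,d['img'])
    return d
def ray(d,u,v):
    f=d['img'].shape[0]/2/np.tan(np.radians(d['fovy'])/2)
    r=R.from_euler('xyz',d['orientation']).as_matrix()@np.array([(u-d['cx'])/f,(v-d['cy'])/f,1])
    return np.array(d['eye']),r
def onz(d,u,v,z):
    e,r=ray(d,u,v); return e+r*(z-e[2])/r[2]
def proj(d,p):
    f=d['img'].shape[0]/2/np.tan(np.radians(d['fovy'])/2)
    c=R.from_euler('xyz',d['orientation']).as_matrix().T@(np.array(p,float)-np.array(d['eye']))
    return np.array([d['cx']+f*c[0]/c[2],d['cy']+f*c[1]/c[2]])
E
python3 - <<'E'
from h import *
import pickle
for n in ('top','scene','wrist'):
    d=snap(n,n+'0.png'); pickle.dump(d,open(n+'0.pkl','wb'))
    print(n,d['fovy'],d['cx'],d['cy'],d['eye'],d['orientation'])
print(robot.current_t(),robot.current_eef_rot())
E
```

```text
pics
top 53.48077452623931 274.7300611839263 213.95956551290575 [519.08092222  15.42476202 967.51407925] [-3.07699541e+00 -1.33147334e-03 -1.57957483e+00]
scene 42.010962538136845 285.75333673760684 216.19217171290072 [1423.22181867 -275.02550401  789.04985639] [-2.2627271   0.01176332  1.24358023]
wrist 68.8828349993648 280.3311533971867 210.6358580030806 [ 297.40712528 -466.77935899  384.21361761] [ 2.90223622e+00  2.55949845e-03 -1.12425291e+00]
0.15 [-3.14023844e+00 -2.92367860e-04  4.45802879e-01]
```

```bash
python3 -c "
import cv2
a=cv2.imread('pics/top0.png');cv2.imwrite('pics/top0x.png',cv2.resize(a,(800,600),interpolation=cv2.INTER_CUBIC))"
```

```text
(no output)
```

View pics/top0x.png

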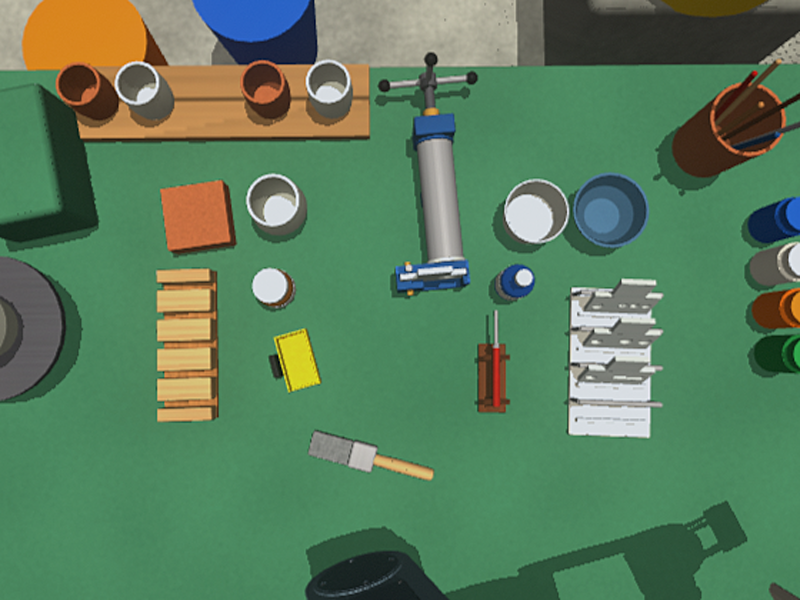

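View pics/scene0.png

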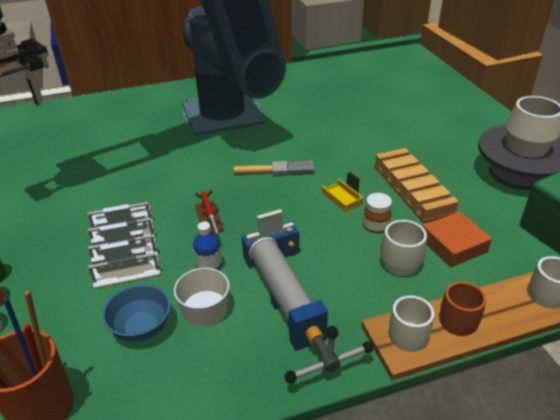

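The top view (800x600) shows the rack at (186,345), tray at (297,360) with its grip to the left, and gate at (432,275) with the pin's near end at (408,290). The punch rest is at (492,378) with the tip up (+x). The drainer is at (610,362) with three dies, and its place nearest the robot is empty. I'll take a close wrist look at each site.

```bash
cat > look.py <<'E'
from h import *
import pickle
d=pickle.load(open('top0.pkl','rb'))
s=560/800
P={}
for n,u,v,z in [('rack',187,345,40),('tray',297,360,10),('gate',432,275,60),('rest',492,378,43),('drain',610,362,40)]:
    P[n]=onz(d,u*s,v*s,z)[:2]; print(n,P[n].round())
# wrist looks: yaw pi/2 -> camera 67mm to +y of tcp
for n in ['drain','rest','gate','tray','rack']:
    x,y=P[n]
    robot.move_ptp([x,y-67-30,230],[np.pi,0,np.pi/2])
    w=snap('wrist'); pickle.dump(w,open('w_%s.pkl'%n,'wb'))
    print(n,np.round(w['eye']),np.round(w['orientation'],2),robot.current_t(),robot.current_qpos().round(2) if hasattr(robot.current_qpos(),'round') else '')
ims=[pickle.load(open('w_%s.pkl'%n,'rb'))['img'] for n in ['drain','rest','gate','tray']]
m=np.vstack([np.hstack(ims[:2]),np.hstack(ims[2:])])
cv2.imwrite('pics/m1.png',cv2.resize(m,(800,600),interpolation=cv2.INTER_AREA))
E
python3 look.py
```

```text
rack [521. 333.]
tray [495. 167.]
gate [624. -47.]
rest [ 466. -139.]
drain [ 488. -323.]
drain [ 489. -354.  396.] [ 2.9  0.  -0. ] 1.225 [-0.89  0.42  1.27 -0.    1.45 -0.88]
rest [ 467. -171.  397.] [ 2.9 -0.  -0. ] 2.0417 [-0.69  0.2   1.58 -0.    1.36 -0.68]
gate [625. -79. 396.] [2.9 0.  0. ] 2.85 [-0.4   0.42  1.28 -0.    1.44 -0.4 ]
tray [497. 136. 397.] [ 2.9 -0.  -0. ] 3.8833 [-0.08  0.16  1.63 -0.    1.35 -0.08]
rack [522. 302. 396.] [2.9 0.  0. ] 4.6417 [ 0.23  0.29  1.46 -0.    1.39  0.23]
```

View pics/m1.png

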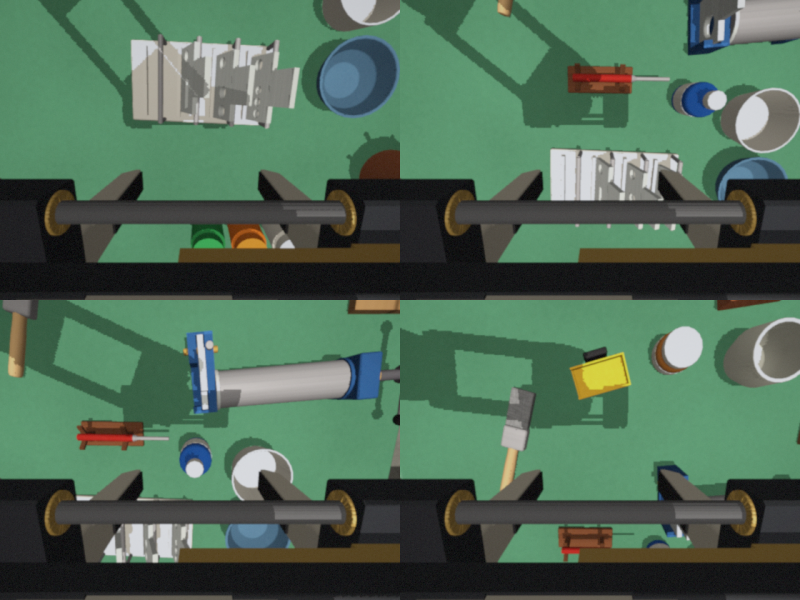

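The wrist views show all the sites, and both brass pin ends stand out of the gate at about (185,348) and (215,348) in the montage. I'll measure with masks on these frames and view enlarged crops.

```bash
cat > meas.py <<'E'
from h import *
import pickle
W={n:pickle.load(open('w_%s.pkl'%n,'rb')) for n in ['drain','rest','gate','tray','rack']}
def mask(d,lo,hi,roi):
    h=cv2.cvtColor(d['img'],cv2.COLOR_BGR2HSV); m=cv2.inRange(h,np.array(lo),np.array(hi))
    k=np.zeros_like(m); u0,v0,u1,v1=roi; k[v0:v1,u0:u1]=m[v0:v1,u0:u1]
    n,l,st,c=cv2.connectedComponentsWithStats(k); i=1+np.argmax(st[1:,4]); return (l==i).astype(np.uint8)
def rect(d,m,z):
    v,u=np.nonzero(m); P=np.array([onz(d,a,b,z)[:2] for a,b in zip(u,v)],np.float32)
    return cv2.minAreaRect(P),P
def show(n,r): print(n,np.round(r[0],1),np.round(r[1],1),round(r[2],1))
if __name__=='__main__':
    show('tray z20',rect(W['tray'],mask(W['tray'],(22,120,80),(34,255,255),(200,40,400,200)),20)[0])
    show('tray z0',rect(W['tray'],mask(W['tray'],(22,120,80),(34,255,255),(200,40,400,200)),0)[0])
    show('grip z52',rect(W['tray'],mask(W['tray'],(0,0,0),(180,255,50),(240,60,310,100)),52)[0])
    for k in('rest','gate'):
        roi=(220,80,350,140) if k=='rest' else (90,160,210,220)
        show('punch '+k,rect(W[k],mask(W[k],(0,210,120),(6,255,255),roi),43)[0])
    show('rack',rect(W['rack'],mask(W['rack'],(8,60,90),(24,255,255),(100,20,460,240)),40)[0])
    show('drain',rect(W['drain'],mask(W['drain'],(0,0,150),(180,40,255),(150,30,420,190)),10)[0])
    show('gate',rect(W['gate'],mask(W['gate'],(100,120,60),(125,255,255),(240,30,320,170)),60)[0])
    def crop(n,u,v,w,h): 
        return cv2.resize(W[n]['img'][v:v+h,u:u+w],(400,300),interpolation=cv2.INTER_CUBIC)
    m=np.vstack([np.hstack([crop('gate',225,35,133,100),crop('rest',210,60,200,150)]),np.hstack([crop('drain',160,30,280,210),crop('rack',100,30,320,240)])])
    cv2.imwrite('pics/m2.png',m)
E
python3 meas.py
```

```text
tray z20 [497.5 169.2] [90.5 53.7] 15.4
tray z0 [497.5 171. ] [95.3 56.5] 15.4
grip z52 [489.5 193. ] [32.7 11.8] 1.8
punch rest [ 459.3 -141.1] [ 5.2 17.6] 90.0
punch gate [ 463.9 -139.1] [3.8 2.4] 0.0
rack [545.6 342.3] [141.5  83.2] 1.4
drain [ 515.5 -328.8] [138.8 177.5] 87.3
gate [627.4 -45.8] [ 35.9 111.6] 4.9
```

View pics/m2.png

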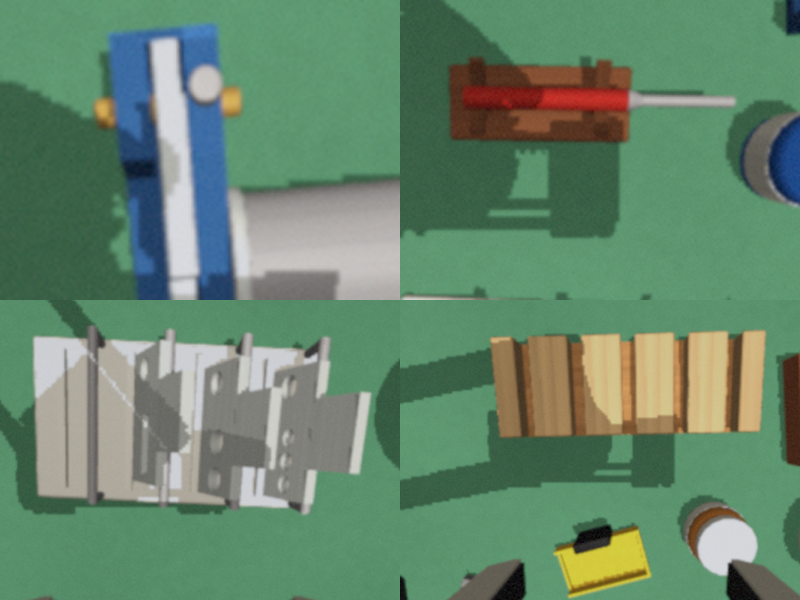

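Gate fit: centre (627.4, -45.8), yaw +4.9°, size 36x112, which matches the real gate. The crops show the pin ends at (98,110) and (240,100), the punch on its rest from (462,97) to (735,101), and the drainer tab tops at about (363,433) and (273,428). The five rack slots are clear. Next I'll convert these to world positions.

Run:
```python
from meas import *
g=W['gate']
a=onz(g,225+98*.3325,35+110/3,36);b=onz(g,225+241*.3325,35+100/3,36);print('pin',a,b,np.linalg.norm(b-a))
e=np.array([627.4,-45.8]);c,s=np.cos(.0855),np.sin(.0855);Re=np.array([[c,-s],[s,c]])
print('pred',e+Re@[-26,36],e+Re@[26,36])
d=W['rest']; f=lambda x,y:(210+(x-400)/2,60+y/2)
for n,x,y in[('tail',462,97),('front',630,98),('tip',736,101)]: print(n,onz(d,*f(x,y),43).round(1))
for n,x,y,z in[('b00',450,140,8),('b01',450,66,8),('b10',629,140,8),('b11',631,68,8)]: print(n,onz(d,*f(x,y),z).round(1))
for k,r in(('rest',(220,70,350,150)),('gate',(90,160,210,220))):
    m=mask(W[k],(0,200,90),(8,255,255),r); show(k,rect(W[k],m,43)[0])
d=W['rack'];h=cv2.cvtColor(d['img'],cv2.COLOR_BGR2HSV);m=cv2.inRange(h,(5,50,30),(26,255,255));m[180:]=0
m=cv2.morphologyEx(m,cv2.MORPH_CLOSE,np.ones((15,15)));n,l,st,_=cv2.connectedComponentsWithStats(m);i=1+np.argmax(st[1:,4]);show('rack',rect(d,l==i,40)[0])
f=lambda x,y:(100+(x-400)*.8,30+(y-300)*.8)
for x,y in[(491,338),(765,331),(760,430),(499,437)]: print('rc',onz(d,*f(x,y),40).round(1))
for x in (522,579,627,679,734): print('slot',x,onz(d,*f(x,385),40).round(1))
d=W['drain'];f=lambda x,y:(160+x*.7,30+(y-300)*.7)
for n,x,y,z in[('c',33,336,10),('c',37,495,10),('r',300,507,10),('bar',93,330,50),('bar',93,500,50),('bar',322,340,50),('bar',306,510,50),('bar2',168,330,50),('bar3',247,336,50),('t3',359,433,103),('t3a',363,393,103),('t3b',355,473,103),('t2',273,428,103),('t1',186,420,103)]: print(n,onz(d,*f(x,y),z).round(1))
```

```text
pin [599.7573301  -11.01208657  36.        ] [651.42520279  -7.66165347  36.        ] 51.77638911328943
pred [598.42072416 -12.1517969 ] [650.23077342  -7.71121182]
tail [ 424.1 -142.1   43. ]
front [ 516.5 -142.6   43. ]
tip [ 574.9 -144.2   43. ]
b00 [ 411.7 -164.4    8. ]
b01 [ 413.2 -121.6    8. ]
b10 [ 521.6 -164.4    8. ]
b11 [ 521.4 -122.8    8. ]
rest [ 469.3 -142.2] [12.4 88.2] 88.6
gate [ 467.6 -142.4] [11.4 87. ] 88.9
rack [524.3 341.8] [234.8  83.6] 1.4
rc [407.1 379.8  40. ]
rc [640.5 385.4  40. ]
rc [643.2 303.7  40. ]
rc [407.5 297.4  40. ]
slot 522 [431.1 341.9  40. ]
slot 579 [481.2 341.9  40. ]
slot 627 [523.3 342.   40. ]
slot 679 [568.9 342.   40. ]
slot 734 [617.2 342.   40. ]
c [ 376.6 -263.3   10. ]
c [ 370.3 -391.2   10. ]
r [ 601.8 -401.9   10. ]
bar [ 431.9 -268.8   50. ]
bar [ 426.6 -391.3   50. ]
bar [ 597.9 -275.7   50. ]
bar [ 595.1 -399.4   50. ]
bar2 [ 486.1 -268.9   50. ]
bar3 [ 543.3 -273.    50. ]
t3 [ 609.5 -342.8  103. ]
t3a [ 609.6 -318.5  103. ]
t3b [ 609.4 -368.1  103. ]
t2 [ 553.9 -339.6  103. ]
t1 [ 498.  -334.6  103. ]
```

```bash
cat >> h.py <<'E'
pi=np.pi
E0=np.array([628,-45.4]);EY=.08
RK=np.array([524.3,341.8]);RY=.0244
def loc(o,yaw,x,y): return np.array(o)+np.array([[np.cos(yaw),-np.sin(yaw)],[np.sin(yaw),np.cos(yaw)]])@[x,y]
def ext(x,y): return loc(E0,EY,x,y)
def down(y): return [pi,0,y]
def lin(p,z,ori=None,**k): return robot.move_linear([float(p[0]),float(p[1]),float(z)],ori,**k)
def ptp(p,z,ori): robot.move_ptp([float(p[0]),float(p[1]),float(z)],ori)
def top_tray(fn=None):
    d=snap('top',fn);m=cv2.inRange(cv2.cvtColor(d['img'],cv2.COLOR_BGR2HSV),(22,120,80),(34,255,255));m[:,:100]=0;m[:60]=0;m[:,400:]=0
    v,u=np.nonzero(m);P=np.array([onz(d,a,b,15)[:2] for a,b in zip(u,v)],np.float32);r=cv2.minAreaRect(P)
    q=np.array([[np.cos(EY),np.sin(EY)],[-np.sin(EY),np.cos(EY)]])@(np.array(r[0])-E0)
    print('tray world',np.round(r[0],1),np.round(r[1],1),round(r[2],1),'in ext',q.round(1),len(u));return d
E
python3 - <<'E'
from h import *
ty=.269; g=loc((497.5,169.5),ty,0,31)
ptp(g,90,down(ty)); lin(g,25); robot.move_gripper(0.0)
print(robot.current_gripper_width(),robot.current_finger_force())
lin(g,120)
a=ext(80,67+50); ptp(a,120,down(EY)); lin(a,35); lin(a,26,speed=40,f_stop=6)
print(robot.current_tcp_pos(),robot.current_contact_force(),robot.current_t())
z=robot.current_tcp_pos()[2]
print(lin(ext(66,67),max(z,25.5),speed=60,f_stop=8),robot.current_contact_force())
lin(ext(66,67),25,speed=30,f_stop=5)
robot.move_gripper(0.4); lin(ext(66,67),150)
ptp(ext(-60,150),230,down(pi/2)); 
top_tray('top1.png'); print(robot.current_t())
snap('wrist','w1.png')
E
```

```text
0.10744744985083808 29.999788105487823
[698.26575508  77.55640723  25.96461936] [-0.19614655 -0.16592721 -1.51856762] 10.45
False [-0.37156652  0.51730933 -1.47440613]
tray world [756.7 -12.6] [ 65.6 303.2] 83.5 in ext [130.9  22.4] 849
14.6667
```

```bash
python3 -c "
import cv2
a=cv2.imread('pics/top1.png')[80:290,150:430];b=cv2.imread('pics/w1.png')
import numpy as np
cv2.imwrite('pics/m3.png',cv2.resize(np.hstack([cv2.resize(a,(560,420)),b]),(800,300)))"
```

```text
(no output)
```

View pics/m3.png

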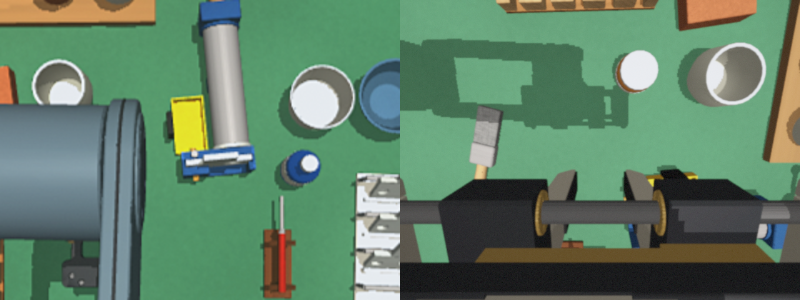

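The left image shows the tray behind the gate and parallel to the barrel. The arm isn't blocking the gate area. Next I'll grasp the punch and bring its tip up to the pin.

```bash
sed -i "s/    v,u=np.nonzero(m);P=np.array(\[onz(d,a,b,15)/    n_,l_,s_,_=cv2.connectedComponentsWithStats(m); m=l_==1+np.argmax(s_[1:,4])\n&/" h.py
python3 - <<'E'
from h import *
p=(469,-142.5); py=pi-.016
ptp(p,110,down(py)); robot.move_gripper(0.5); lin(p,24); robot.move_gripper(0)
print(robot.current_gripper_width(),robot.current_contact_force())
lin(p,110)
a=ext(-36-104.5,36); ptp(a,80,down(pi+EY)); lin(a,17)
top_tray('top2.png'); snap('scene','sc2.png'); print(robot.current_t(),robot.current_tcp_pos(),a)
a=cv2.imread('pics/top2.png')[165:225,255:335];b=cv2.imread('pics/sc2.png')[190:270,200:310]
cv2.imwrite('pics/m4.png',np.hstack([cv2.resize(a,(400,300),interpolation=cv2.INTER_CUBIC),cv2.resize(b,(400,300),interpolation=cv2.INTER_CUBIC)]))
E
```

```text
0.11892179750448159 [-1.10694128 -4.6603211   3.16568156]
tray world [688.6  -4.6] [93.2 53.5] 4.7 in ext [63.7 35.8] 842
20.2833 [486.1212046  -21.5380177   18.02142076] [485.07243128 -20.74315308]
```

View pics/m4.png

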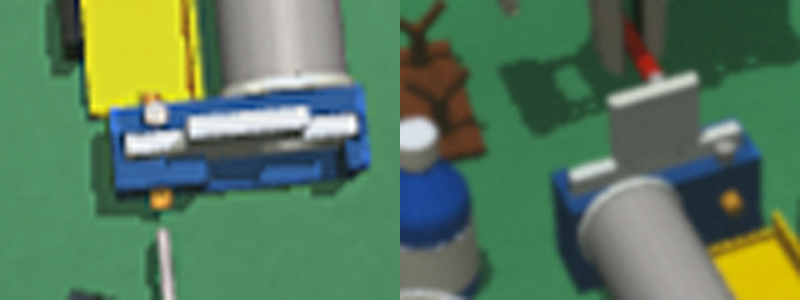

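The left image shows the punch tip at (163,232) lined up with the pin end at (162,200), about 10 mm away. The tray is under the far mouth. Now I'll drive the pin.

Run:
```python
from h import *
def f(): 
    q=robot.current_tcp_pos();print(np.round(q,1),np.round(robot.current_contact_force(),1),round(robot.current_gripper_width(),3),robot.current_t())
f()
for t in (-29,-20,0,15,24):
    s=lin(ext(t-104.5,36),16.5,speed=30,f_stop=30); print(t,s); f()
    if s: break
robot.sleep(.4); f(); top_tray('top3.png'); snap('scene','sc3.png')
a=cv2.imread('pics/top3.png')[165:225,255:335];b=cv2.imread('pics/sc3.png')[190:270,200:310]
cv2.imwrite('pics/m5.png',np.hstack([cv2.resize(a,(400,300),interpolation=cv2.INTER_CUBIC),cv2.resize(b,(400,300),interpolation=cv2.INTER_CUBIC)]))
```

```text
[486.1 -21.5  18. ] [ 0.2  0.4 -0.4] 0.118 20.2833
-29 False
[492.5 -20.2  16.8] [ 0.4  0.2 -0.8] 0.121 20.6667
-20 False
[496.9 -18.7  15.1] [-8.  -0.5 -0.6] 0.117 21.1167
0 False
[515.9 -17.1  14.7] [-10.   -1.5  -0.9] 0.123 21.9333
15 False
[530.3 -16.1  14.6] [-11.3  -1.5   0.5] 0.12 22.5833
24 False
[545.6 -16.   16.6] [ 0.1 -0.2 -0.6] 0.12 23.0333
[544.9 -15.9  16.6] [-0.3 -0.7 -0.8] 0.118 23.4333
tray world [689.6  -4.3] [91.3 53. ] 4.3 in ext [64.7 36. ] 768
```

View pics/m5.png

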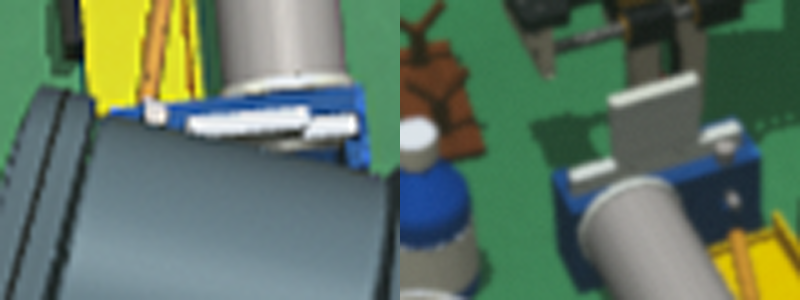

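The force dropped from 11 N to 0, and the pin is now lying in the tray. I'll return the punch to its rest and look at the tray.

Run:
```python
from h import *
a=ext(-150,36); lin(a,17); lin(a,110)
p=(469,-142.5); py=pi-.016
ptp(p,110,down(py)); lin(p,40); lin(p,24.5,speed=50,f_stop=8); print(robot.current_tcp_pos(),robot.current_contact_force())
robot.move_gripper(0.5); lin(p,130)
c=ext(66,36); ptp((c[0],c[1]-100),170,down(pi/2)); robot.sleep(.2)
d=snap('wrist','w3.png'); top_tray('top3b.png'); print(robot.current_t())
a=cv2.imread('pics/top3b.png')[160:320,300:400]
cv2.imwrite('pics/m6.png',np.hstack([cv2.resize(d['img'],(560,420)),cv2.resize(a,(240,420))]))
```

```text
[ 469.72389751 -143.46470584   24.80024452] [ 0.04406278 -2.85836276  0.82399586]
tray world [699.3  -3.8] [71.8 53.7] 4.7 in ext [74.4 35.8] 552
29.9083
```

View pics/m6.png

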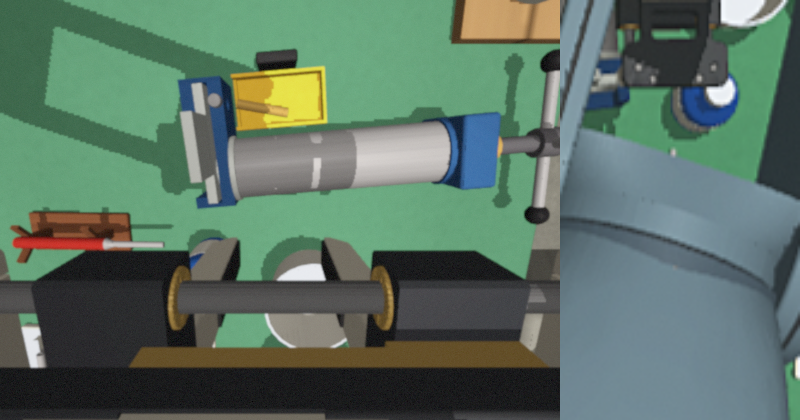

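The pin is in the tray, in from both ends, and the punch is back on its rest. I'll check the punch position in numbers, then move die_a.

```bash
cat >> h.py <<'E'
def place(slot,dz=65):
    "die held vertical, its foot dz below the TCP; put into rack slot (local x)"
    yaw=pi/2+RY
    robot.move_ptp([*map(float,loc(RK,RY,slot,0)),210.],down(yaw))
    for dx in (0,1.5,-1.5,3,-3):
        p=loc(RK,RY,slot+dx,0); lin(p,dz+52); robot.sleep(.15)
        hit=lin(p,dz+7.5,speed=60,f_stop=8); z=robot.current_tcp_pos()[2]
        print('slot',slot,'dx',dx,hit,'foot z',round(z-dz,1),robot.current_contact_force().round(1))
        if z-dz<16: break
    else: return False
    robot.move_gripper(.3); robot.sleep(.1); q=robot.current_tcp_pos(); lin(q,210); print('t',robot.current_t()); return True
E
python3 - <<'E'
from h import *
class D(dict):pass
d=snap('wrist')
m=cv2.inRange(cv2.cvtColor(d['img'],cv2.COLOR_BGR2HSV),(0,200,90),(8,255,255));m[:220]=0;m[260:]=0;m[:,150:]=0
v,u=np.nonzero(m);P=np.array([onz(d,a,b,43)[:2] for a,b in zip(u,v)],np.float32);print('punch',cv2.minAreaRect(P))
robot.move_gripper(.5)
c=ext(0,0); ptp(c,150,down(pi/2+EY)); lin(c,77); robot.move_gripper(0); print(robot.current_gripper_width())
print(lin(c,210,speed=100,f_stop=25),robot.current_contact_force(),robot.current_gripper_width())
print(robot.current_tcp_pos()); print(place(92))
E
```

```text
punch ((467.28155517578125, -143.17002868652344), (12.210210800170898, 89.754150390625), 89.05646514892578)
0.08482441956711659
False [-0.36652807 -0.67066592 -0.85612659] 0.0871658420753495
[627.591532   -45.32259327 209.10259463]
slot 92 dx 0 True foot z 8.0 [ 0.3 -0.8  3.5]
t 38.2083
True
```

```bash
cat >> h.py <<'E'
DY=-.045
def fetch(tx,ty,tz=104.):
    Rm=R.from_euler('z',DY)*R.from_euler('y',.38); u=Rm.apply([0,0,1])
    ori=(Rm*R.from_euler('z',pi/2)*R.from_euler('x',pi)).as_euler('xyz').tolist()
    t=np.array([tx,ty,tz])-35*u; go=lambda s,f=robot.move_linear,**k:f((t+s*u).tolist(),ori,**k)
    robot.move_gripper(.35); go(90,robot.move_ptp); print('stop',go(0,f_stop=10),robot.current_tcp_pos().round(1)-t.round(1))
    robot.move_gripper(0); print('w',robot.current_gripper_width(),robot.current_contact_force().round(1))
    print('lift',go(110,speed=100,f_stop=30),robot.current_gripper_width())
E
python3 - <<'E'
from h import *
for tx,ty,s in[(609.5,-342.8,46)]:
    fetch(tx,ty); 
    robot.move_ptp([500.,-200.,220.],down(pi/2)); robot.sleep(.1); d=snap('wrist','w5.png'); print(robot.current_gripper_width(),robot.current_t())
E
```

```text
stop False [ 0.9 -0.1  1.1]
w 0.08546750255250782 [-3.8  0.6  5.7]
lift False 0.0842208805043491
0.08326995505832092 44.5583
```

View pics/w5.png

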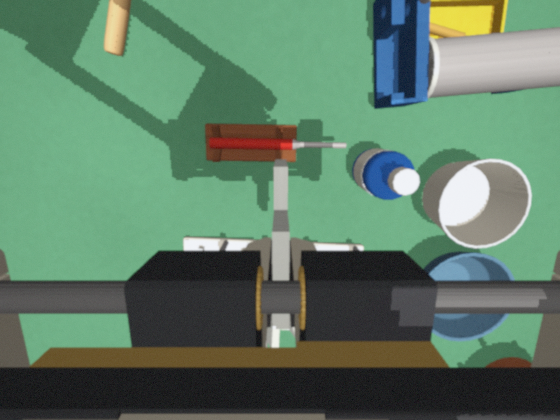

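The die is held upright in the fingers, edge on at column 281. The punch lies on its rest and the gate is empty. I'll place this die and fetch the other two.

Run:
```python
from h import *
import sys
if not place(46): sys.exit('fail')
for tx,ty,s in[(553.9,-339.6,0),(498,-334.6,-46)]:
    ptp((500,-200),220,down(pi/2)); fetch(tx,ty)
    if robot.current_gripper_width()<.06: sys.exit('empty')
    ptp((500,-200),220,down(pi/2))
    if not place(s): sys.exit('fail')
c=RK; ptp((c[0],c[1]-140),230,down(pi/2)); robot.sleep(.2); w=snap('wrist'); 
robot.move_j([-1.328,.259,1.535,0,1.348,-.203]); robot.sleep(.3)
d=top_tray('top7.png'); s=snap('scene')
cv2.imwrite('pics/m7.png',np.vstack([cv2.resize(d['img'],(400,300)),cv2.resize(s['img'],(400,300)),]) if 0 else np.hstack([cv2.resize(d['img'][60:320,90:500],(450,285)),cv2.resize(w['img'][:240],(350,285))]))
P=d;m=cv2.inRange(cv2.cvtColor(d['img'],cv2.COLOR_BGR2HSV),(0,200,90),(8,255,255));m[:,:300]=0;m[:220]=0;m[:,400:]=0
v,u=np.nonzero(m);print('punch',cv2.minAreaRect(np.array([onz(d,a,b,43)[:2] for a,b in zip(u,v)],np.float32)),robot.current_t())
```

```text
slot 46 dx 0 True foot z 8.8 [-0.3 -0.6  3.6]
t 49.85
stop False [ 0.8 -0.3  2.3]
w 0.08306897147679185 [-3.3  0.1  5.6]
lift False 0.08335130798618084
slot 0 dx 0 True foot z 8.8 [-0.6  0.3  4.5]
t 61.4333
stop False [ 0.9 -0.1  2. ]
w 0.08378750580360553 [-3.9  0.9  6.5]
lift False 0.08881766579144552
slot -46 dx 0 True foot z 8.7 [ 0.3 -0.3  3.2]
t 72.8333
tray world [694.6 -13.9] [93.3 40.7] 2.3 in ext [68.9 26.1] 565
punch ((468.09075927734375, -144.82696533203125), (8.853211402893066, 85.66825103759766), 88.87326049804688) 76.7917
```

View pics/m7.png

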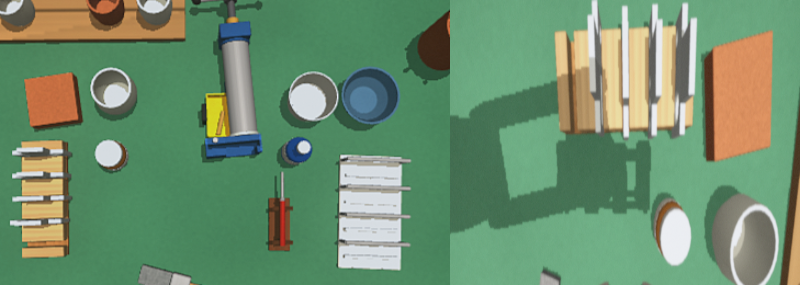

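The drainer is empty, four dies stand upright in the rack, the pin lies in the tray, the punch is on its rest, and the bystanders haven't moved. I'm handing in.

```bash
python3 -c "
from h import *
print(robot.hand_in())"
```

```text
the job is handed in; nothing more can be done
None
```

I handed the job in at about 77 s of robot time: the pin is in the tray, die_a and the three drainer dies stand in four rack slots, the punch is back in its rest, and no verdict came back.

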